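Have a scoop of resin ready over the melting pan

TASK

The varnish pan is warming up: pick up the scoop by its handle, scoop at least three of the resin lumps out of the tray with it (keep the fingers off the resin), and bring them over the pan. Finish while still holding the loaded scoop there, level and still, over the middle of the pan and a few centimetres clear of its rim, ready to tip when the maker says so - do not tip it yet. Spill no lump outside the tray, and do not disturb the pan or anything else on the bench.

Things in the scene. Friction and masses are not known exactly. Their poses are not given: they have to be found in the camera images.
- scoop: flat-bottomed steel scoop with a dark wooden handle, 190 to 255 g, nose-heavy, standing on its flat bottom between tray and hotplate, mouth roughly away from the robot. Origin: centre of the bowl's underside; x points out of the open mouth, z up. Bowl 100 mm long (x -50 to +50), 110 mm wide; side walls slope from 10 mm high at the mouth to 48 mm at the back
- scoop_handle (a point): middle of the scoop's wooden grip, at x -101, z +70 mm from the scoop's origin: a square bar 24 x 24 mm, 85 mm long, sturdy, its flat sides facing the scoop's +y and -y. It rises backwards (to -x) from the bowl's back wall at 35 degrees above horizontal
- scoop_bowl (a point): centre of the scoop's bowl, 20 mm above the centre of its underside; the bowl's walls and floor are 2.5 mm thick, the floor thinning to a 1.6 mm lip over the last 12 mm at the mouth
- tray: shallow open wooden tray with a slippery sheet-metal floor, fixed to the bench. Origin: centre of its underside; z up. 206 x 181 mm (x, y) outside, 34 mm high; walls 8 mm; inner floor 190 x 165 mm at z 6 mm. The lumps lie in one layer in its far (+x) half, two rows of three; the near (-x) half is empty
- hotplate: white electric hotplate, fixed on the bench, 180 x 180 mm, 72 mm high to the top of its round dark cooking plate, a black knob on the side facing the robot. Origin: centre of its underside. Tray and hotplate may stand either way round, left or right
- pan: empty steel saucepan standing loose on the hotplate, 136 mm across, 74 mm high, open on top, with a 200 mm long (from the axis) handle along its +x that points away from the robot. Origin: centre of its underside, on its axis
- jar: bystander: amber jar with a steel lid, 68 mm across, 86 mm high; origin under its centre
- oil_bottle: bystander: bottle 60 mm across, 155 mm high; origin under its centre
- brush: bystander: brush lying on the bench, 200 mm long along its x; origin under its middle
- cork_block: bystander: cork sanding block 90 x 55 x 30 mm; origin under its centre
- thumb_plane: bystander: small brass plane, 58 x 26 mm, about 37 mm high; origin under its centre
- brush_mug: bystander: white mug holding brushes, 76 mm across, about 210 mm high over the brushes; origin under its centre
- lump0: one of six alike amber resin lumps, irregular, about 29 x 27 x 22 mm, 12 g; origin in its middle, 10.5 mm above its flat underside
- lump1: one of six alike amber resin lumps, irregular, about 29 x 27 x 22 mm, 12 g; origin in its middle
- lump2: one of six alike amber resin lumps, irregular, about 29 x 27 x 22 mm, 12 g; origin in its middle
- lump3: one of six alike amber resin lumps, irregular, about 29 x 27 x 22 mm, 12 g; origin in its middle
- lump4: one of six alike amber resin lumps, irregular, about 29 x 27 x 22 mm, 12 g; origin in its middle
- lump5: one of six alike amber resin lumps, irregular, about 29 x 27 x 22 mm, 12 g; origin in its middle
Things that resemble listed ones, but are neither listed nor needed, are in the scene too. What is shaped like the scoop but blue or purple is not meant.

How it is judged:
By the outcome, as a careful person would: the job done as asked, in the order asked, and still so for the second after the job is handed in, while the arm keeps its last pose, push and grip.
It also fails if it takes over 62 s, if anything falls off the work surface, if the arm or the gripper's body presses on something with over 40 N, if the wrist force passes 120 N, or if a joint passes its speed limit or range.

ROBOT

A 7-joint arm with a two-finger parallel gripper is mounted at the origin on the work surface. World frame = base frame: x ahead of the robot, y to its left, z up, the work surface at z = 0. Lengths are in m, angles in degrees, forces in N, time in s.
With the tool pointing down it reaches from about 0.425 to 0.925 m from the base axis. Payload 6.8 kg.
Tool frame: the origin (TCP) lies midway between the tips of the shut fingers; the grasp point (between the pads) lies 19 mm behind it; z points along the fingers, y is the line along which they close (so a half turn about z gives the same grasp; the last joint's range is limited). The gripper opens to 85 mm and grips with 20 to 120 N. Pads are 22 mm wide; open, the fingers measure 114 mm over their backs; the gripper's body (76 mm by 85 mm) begins 54 mm behind the grasp point. The pads swing forward as they close: fully open they stand 13 mm farther back than shut.
Start: joints at [61.473, 27.33, 1.283, 89.118, -0.659, 63.558, -4.761], TCP at [0.257, -0.624, 0.231] pointing down, gripper open.
Joint ranges: [-169.35, 169.35], [-19.33, 120.38], [-80.79, 83.38], [13.8, 139.57], [-78.32, 258.32], [9.67, 109.79], [-169.56, 169.56]. Speed limits (degrees/s): [136.94, 136.94, 180, 180, 180, 180, 180].

INTERFACE

Orientations are given as [roll, pitch, yaw] about the fixed x, y, z axes, in that order (R = Rz(yaw) Ry(pitch) Rx(roll)).
In Python, from cell import monitor, cams, ticket gives the robot as it stands.
- The arm moves only by the tool move_arm, never from a script. Its argument "steps" is a list of rows, each an object of numbers: "rx", "ry", "rz": the turn, a rotation vector about the tool's x, y, z in rad; "tx", "ty", "tz": the shift along the tool's x, y, z in cm; "hand": the opening, from 0 (shut) to 1 (fully open). A call has 1 to 5 rows; each row shifts and turns the commanded pose from where the row before left it, along the tool's axes as they then stand; what a row does not reach is not made up. A row lasts 1/10 s, in which the tool goes at most 50 mm and 8.59 degrees, less where a joint would pass 70% of its speed; a pose out of reach is approached as far as the arm can. A call is refused whole if a number of a shift passes 5 or a number of a turn 0.15, either way. A call with a gripper value outside its range is refused whole. The fingers move at their own pace and stop on an object; "squeeze" is the grip in N (left out, the last holds). Time passes only in rows, so rows that do not move let the fingers close. It gives the time, the measured TCP pose, the force, the opening and the grip force at its end, in the units of the state.
- monitor.observe(): the state, without advancing time (a new reading comes with each control period).
- cams.get_image(name): name is "scene" or "top" or "wrist"; returns a dict with "pixels" (384x512x3 uint8, red, green, blue), "camera_matrix" (3x3 intrinsics, pixels), "xyz" and "orientation" of the camera in the world. Camera axes: x right, y down, z forward; pixel columns grow to the right and rows downward; lengths in m; the calibration is good to about 2 mm. A picture is of the moment at which its call begins. There is no depth.
- ticket.job_done(): hands the job in; it is judged then, once.
The state is a dict: "clock": time; "qpos": joint angles; "qd": joint speeds; "joint_torque": joint torques, N m; "tcp_pos": TCP position; "tool_rot": TCP orientation; "ft_force": force on the tool from outside, world axes, zero at the start; "ft_torque": the same for the moment, N m; "grip_width": finger opening in m; "grip_force": force on a finger pad.
Only numpy, scipy, OpenCV 4.12 (cv2) and the standard library are available. Lean on these libraries where they do the work, as an engineer would, in place of code of your own. Each camera call takes 0.05 s, during which the arm holds its last target. There are 200 camera calls.

## Working session

There is one attempt and no reset: what is moved stays moved. The work goes in short steps, Python scripts to look and compute and a tool call to move; the robot and the scene stay as the last step left them, time stands still between calls to the robot, and variables do not carry over. Pictures are saved under pics/ and viewed, at most 10 in all, crops included, and the job is handed in when it is done.

Besides the shell and the picture viewer there is one more tool, called as name(argument=value, ...) on one line, values as JSON. move_arm: Moves the arm, as the interface text tells. Its arguments: {"type":"object","properties":{"steps":{"type":"array","items":{"type":"object","properties":{"rx":{"type":"number"},"ry":{"type":"number"},"rz":{"type":"number"},"tx":{"type":"number"},"ty":{"type":"number"},"tz":{"type":"number"},"hand":{"type":"number"}}}},"squeeze":{"type":"number"}},"required":["steps"]}

```bash
ls; mkdir -p pics; python3 - <<'E'
from cell import monitor,cams
import cv2,numpy as np
print(monitor.observe())
for n in ("top","scene"):
    d=cams.get_image(n); print(n,d["camera_matrix"],d["xyz"],d["orientation"])
    cv2.imwrite(f"pics/{n}0.png",cv2.resize(d["pixels"][:,:,::-1],(800,600),interpolation=cv2.INTER_CUBIC))
E
```

```text
pics
{'clock': 0.0, 'qpos': array([61.47220572, 27.37457596,  1.27987365, 89.17638523, -0.65972477,
       63.55814182, -4.76159637]), 'qd': array([-0.00457883,  0.0158172 , -0.01806126, -0.00431231, -0.01731115,
        0.04364711, -0.04959754]), 'joint_torque': array([ 4.43295639e-04, -5.96444499e+01,  1.60815451e+00, -2.81195086e+01,
        1.25013205e-02,  9.48813627e-03, -1.47122250e-05]), 'tcp_pos': array([ 0.25627861, -0.62383454,  0.23035414]), 'tool_rot': array([-1.79898451e+02,  6.72393718e-03,  2.23347852e+01]), 'ft_force': array([ 0.36913291, -0.11459676,  0.34696601]), 'ft_torque': array([-0.00330533,  0.00817449,  0.00281804]), 'grip_force': 0.0, 'grip_width': 0.08544433774641359}
top [[415.50598724   0.         252.05405666]
 [  0.         415.50598724 186.27479825]
 [  0.           0.           1.        ]] [ 0.25888927 -0.01515349  1.23581802] [-166.60149661    0.24965222  -87.92429928]
scene [[381.75481242   0.         258.48261128]
 [  0.         381.75481242 189.46443727]
 [  0.           0.           1.        ]] [ 1.42313728e+00 -1.78513236e-04  9.09981329e-01] [-132.05738181    0.31801274   89.4346431 ]
```

View pics/top0.png

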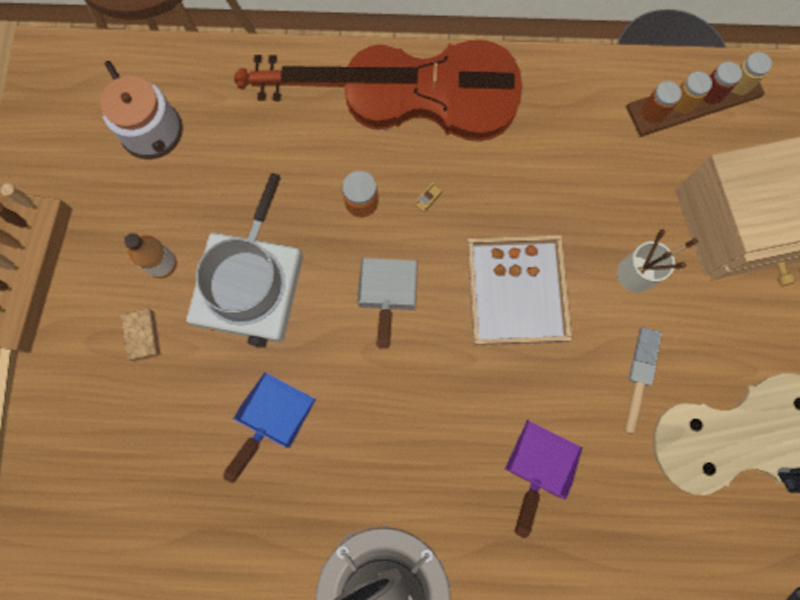

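View pics/scene0.png

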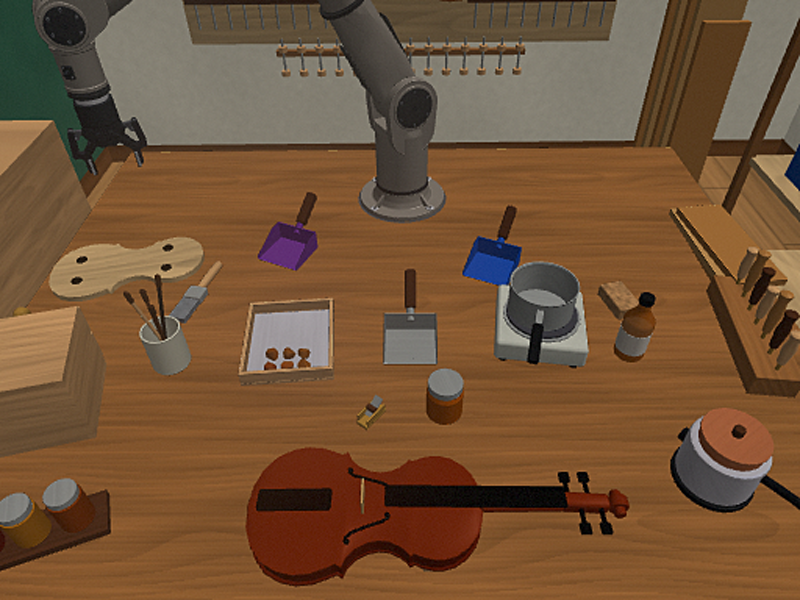

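Top view: steel scoop bowl at (387,283), with its handle down to (384,345). The tray is at (518,290) with lumps near (515,262), and the pan is at (240,280). I'll crop in closer.

```bash
cat > h.py <<'E'
import numpy as np,cv2
from cell import monitor,cams
from scipy.spatial.transform import Rotation as R
def rot(e): return R.from_euler('xyz',e,degrees=True).as_matrix()
def w2p(d,P):
    P=np.atleast_2d(P); c=(P-d["xyz"])@rot(d["orientation"]); c=c@np.array(d["camera_matrix"]).T
    return c[:,:2]/c[:,2:]
def p2w(d,uv,z):
    uv=np.atleast_2d(uv).astype(float); r=np.c_[uv,np.ones(len(uv))]@np.linalg.inv(d["camera_matrix"]).T@rot(d["orientation"]).T
    return d["xyz"]+r*((z-d["xyz"][2])/r[:,2])[:,None]
E
python3 - <<'E'
from h import *
d=cams.get_image("top"); im=d["pixels"][:,:,::-1]
cv2.imwrite("pics/c1.png",cv2.resize(im[140:230,220:370],None,fx=5,fy=5,interpolation=cv2.INTER_CUBIC))
s=512/800
f=lambda n,u,z:print(n,p2w(d,np.array(u)*s,z)[0].round(3))
f("pan rim L",(198,278),.146);f("pan rim R",(282,278),.146)
f("pan rim top",(240,236),.146);f("pan rim bot",(240,320),.146)
f("scoop handle end",(384,345),.095)
f("jar",(360,185),.086)
E
```

```text
pan rim L [0.529 0.34  0.146]
pan rim R [0.535 0.194 0.146]
pan rim top [0.608 0.274 0.146]
pan rim bot [0.458 0.26  0.146]
scoop handle end [0.431 0.014 0.095]
jar [0.737 0.071 0.086]
```

View pics/c1.png

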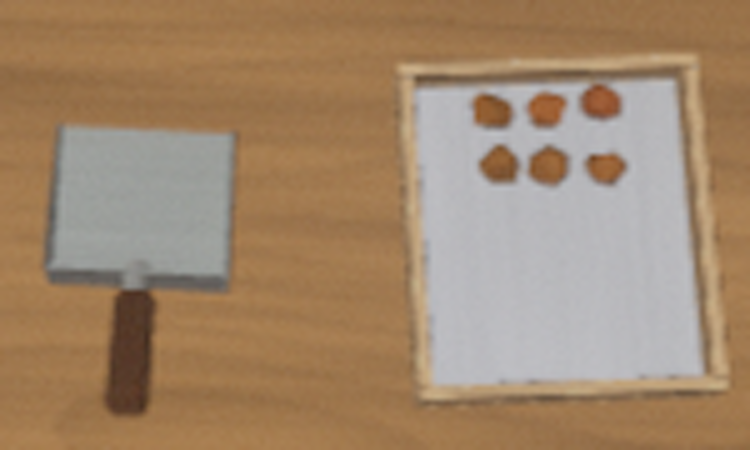

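Crop (5x, offset 220,140): scoop mouth corners are at (60,126) and (237,134), its back bottom edge at (47,283) and (230,292), and the handle runs (135,290) to (127,413). Tray corners are at (398,66), (698,57), (728,387) and (422,402). The lumps lie in two rows, at y≈105 and y≈166.

```bash
python3 - <<'E'
from h import *
from scipy.optimize import least_squares
d=cams.get_image("top")
px=lambda u:np.array(u)/5+[220,140]
def fit(M,u,p0):
    M=np.array(M);u=px(u)
    def tf(p):
        c,s=np.cos(p[2]),np.sin(p[2]);return np.c_[M[:,0]*c-M[:,1]*s+p[0],M[:,0]*s+M[:,1]*c+p[1],M[:,2]]
    r=least_squares(lambda p:(w2p(d,tf(p))-u).ravel(),p0)
    print(r.x[:2].round(4),np.degrees(r.x[2]).round(2),"res px",r.fun.round(1))
    return r.x
a,b=.103,.0905
t=fit([[a,b,.034],[a,-b,.034],[-a,-b,.034],[-a,b,.034]],[(398,66),(698,57),(728,387),(422,402)],[.5,-.2,0])
e=.101+.0425*np.cos(.611)+.007
s=fit([[.05,.055,.01],[.05,-.055,.01],[-.05,-.055,0],[-.05,.055,0],[-e,0,.07+.0425*np.sin(.611)-.01]],[(60,126),(237,134),(230,292),(47,283),(127,413)],[.5,0,0])
L=p2w(d,px([(492,110),(547,109),(601,102),(499,164),(549,166),(605,168)]),.0165)[:,:2]
c,sn=np.cos(t[2]),np.sin(t[2]);print("lumps tray frame\n",((L-t[:2])@np.array([[c,-sn],[sn,c]])).round(4),"\nworld\n",L.round(4))
h=s[:2]+[-.101*np.cos(s[2]),-.101*np.sin(s[2])];print("handle",h)
E
```

```text
[ 0.5573 -0.2377] 4.16 res px [ 0.1 -0.2 -0.3 -0.6  0.5  0.7 -0.3 -0. ]
[0.567  0.0116] -1.16 res px [-0.2 -1.   0.1 -0.7 -0.2  0.2  0.3  0.  -0.   1.3]
lumps tray frame
 [[ 0.0776  0.0329]
 [ 0.077  -0.0007]
 [ 0.0802 -0.0341]
 [ 0.0433  0.0312]
 [ 0.0409  0.0009]
 [ 0.0384 -0.0329]] 
world
 [[ 0.6323 -0.1993]
 [ 0.6341 -0.2328]
 [ 0.6398 -0.2659]
 [ 0.5983 -0.2035]
 [ 0.5981 -0.2338]
 [ 0.598  -0.2678]]
handle [0.46602942 0.01367372]
```

move_arm(steps=[{"rz": 0.137},{"rz": 0.137},{"rz": 0.136},{"tx": 2,"ty": -3},{"tx": 2,"ty": -4}], squeeze=100)

```text
$.steps[0]: bad value
```

move_arm(steps=[{"tx": 2,"ty": -4.5},{"tx": 2,"ty": -4.5},{"tx": 2,"ty": -4.5},{"tx": 2,"ty": -4.5},{"tx": 2,"ty": -4.5}])

```text
$.steps[0]: bad value
```

move_arm(steps=[{"tx": 1,"ty": -4.5},{"tx": 1,"ty": -4.5},{"tx": 1,"ty": -4.5},{"tx": 1,"ty": -4.5},{"tx": 1,"ty": -4.5}])

```text
$.steps[0]: bad value
```

move_arm(steps=[{"tx": 0,"ty": 0,"tz": 0,"rx": 0,"ry": 0,"rz": 0.137,"hand": 1},{"tx": 0,"ty": 0,"tz": 0,"rx": 0,"ry": 0,"rz": 0.137,"hand": 1},{"tx": 0,"ty": 0,"tz": 0,"rx": 0,"ry": 0,"rz": 0.136,"hand": 1},{"tx": 2,"ty": -3,"tz": 0,"rx": 0,"ry": 0,"rz": 0,"hand": 1},{"tx": 2,"ty": -4,"tz": 0,"rx": 0,"ry": 0,"rz": 0,"hand": 1}], squeeze=100)

```text
clock: 0.7
tcp_pos: [0.2971, -0.5559, 0.2308]
tool_rot: [180.0, 0.0, -1.4]
ft_force: [1.5, 0.7, 0.4]
grip_width: 0.0853
grip_force: 0.0
```

move_arm(steps=[{"tx": 2,"ty": -4.5,"tz": 0,"rx": 0,"ry": 0,"rz": 0,"hand": 1},{"tx": 2,"ty": -4.5,"tz": 0,"rx": 0,"ry": 0,"rz": 0,"hand": 1},{"tx": 2,"ty": -4.5,"tz": 0,"rx": 0,"ry": 0,"rz": 0,"hand": 1},{"tx": 2,"ty": -4.5,"tz": 0,"rx": 0,"ry": 0,"rz": 0,"hand": 1},{"tx": 2,"ty": -4.5,"tz": 0,"rx": 0,"ry": 0,"rz": 0,"hand": 1}])

```text
clock: 1.2
tcp_pos: [0.4029, -0.3303, 0.2314]
tool_rot: [180.0, -0.0, -1.2]
ft_force: [0.8, -0.8, -0.4]
grip_width: 0.0852
grip_force: 0.0
```

move_arm(steps=[{"tx": 1,"ty": -4.5,"tz": 0,"rx": 0,"ry": 0,"rz": 0,"hand": 1},{"tx": 1,"ty": -4.5,"tz": 0,"rx": 0,"ry": 0,"rz": 0,"hand": 1},{"tx": 1,"ty": -4.5,"tz": 0,"rx": 0,"ry": 0,"rz": 0,"hand": 1},{"tx": 1,"ty": -4.5,"tz": 0,"rx": 0,"ry": 0,"rz": 0,"hand": 1},{"tx": 1,"ty": -4.5,"tz": 0,"rx": 0,"ry": 0,"rz": 0,"hand": 1}])

```text
clock: 1.7
tcp_pos: [0.457, -0.1065, 0.2315]
tool_rot: [180.0, -0.0, -1.2]
ft_force: [1.0, -1.1, -0.4]
grip_width: 0.0857
grip_force: 0.0
```

move_arm(steps=[{"tx": 0,"ty": -4,"tz": 0,"rx": 0,"ry": 0,"rz": 0,"hand": 1},{"tx": 0,"ty": -3.5,"tz": 0,"rx": 0,"ry": 0,"rz": 0,"hand": 1},{"tx": 0,"ty": -3,"tz": 0,"rx": 0,"ry": 0,"rz": 0,"hand": 1},{"tx": 0,"ty": -1,"tz": 0,"rx": 0,"ry": 0,"rz": 0,"hand": 1},{"tx": 0,"ty": 0,"tz": 0,"rx": 0,"ry": 0,"rz": 0,"hand": 1}])

```text
clock: 2.2
tcp_pos: [0.4593, 0.0078, 0.2313]
tool_rot: [-180.0, -0.0, -1.0]
ft_force: [0.3, -0.3, 0.2]
grip_width: 0.0855
grip_force: 0.0
```

move_arm(steps=[{"tx": 0.7,"ty": -0.6,"tz": 3,"rx": 0,"ry": 0,"rz": 0,"hand": 1},{"tx": 0,"ty": 0,"tz": 4,"rx": 0,"ry": 0,"rz": 0,"hand": 1},{"tx": 0,"ty": 0,"tz": 3,"rx": 0,"ry": 0,"rz": 0,"hand": 1},{"tx": 0,"ty": 0,"tz": 1,"rx": 0,"ry": 0,"rz": 0,"hand": 1},{"tx": 0,"ty": 0,"tz": 0,"rx": 0,"ry": 0,"rz": 0,"hand": 1}])

```text
clock: 2.7
tcp_pos: [0.4656, 0.011, 0.1203]
tool_rot: [180.0, 0.2, -1.3]
ft_force: [-0.3, 0.5, 0.2]
grip_width: 0.0854
grip_force: 0.0
```

```bash
python3 - <<'E'
from h import *
d=cams.get_image("wrist"); im=d["pixels"][:,:,::-1].copy()
o=monitor.observe();print(o["tcp_pos"])
x0,y0,a=.567,.0116,np.radians(-1.16);c,s=np.cos(a),np.sin(a)
for m in [(-.101,0,.07),(-.066,0,.046),(-.136,0,.094),(-.066,.012,.055),(-.066,-.012,.055),(-.136,.012,.104),(-.136,-.012,.104),(.05,.055,.01),(.05,-.055,.01)]:
    p=w2p(d,[m[0]*c-m[1]*s+x0,m[0]*s+m[1]*c+y0,m[2]])[0]; cv2.circle(im,tuple(p.astype(int)),3,(0,0,255),1)
cv2.imwrite("pics/w1.png",im)
E
```

```text
[0.46667928 0.01146272 0.12158259]
```

View pics/w1.png

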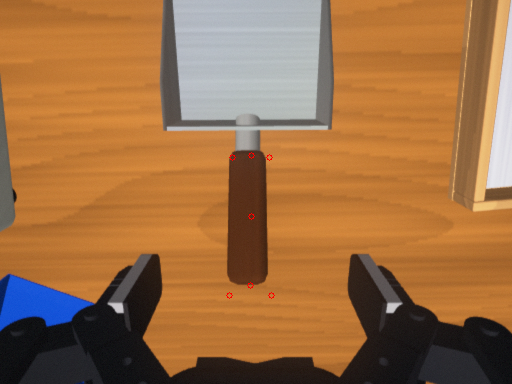

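The wrist view shows the grip from (247,152) to (247,283). That is about 2 mm left of my prediction, with the fingers well clear on both sides.

move_arm(steps=[{"tx": 0.2,"ty": -0.4,"tz": 2.5,"rx": 0,"ry": 0,"rz": 0,"hand": 1},{"tx": 0,"ty": 0,"tz": 2.5,"rx": 0,"ry": 0,"rz": 0,"hand": 1},{"tx": 0,"ty": 0,"tz": 1.5,"rx": 0,"ry": 0,"rz": 0,"hand": 1},{"tx": 0,"ty": 0,"tz": 0.6,"rx": 0,"ry": 0,"rz": 0,"hand": 1},{"tx": 0,"ty": 0,"tz": 0,"rx": 0,"ry": 0,"rz": 0,"hand": 1}])

```text
clock: 3.25
tcp_pos: [0.4693, 0.0162, 0.051]
tool_rot: [180.0, -0.1, -1.2]
ft_force: [0.4, 0.6, 0.3]
grip_width: 0.0855
grip_force: 0.0
```

move_arm(steps=[{"tx": 0,"ty": 0,"tz": 0,"rx": 0,"ry": 0,"rz": 0,"hand": 0.5},{"tx": 0,"ty": 0,"tz": 0,"rx": 0,"ry": 0,"rz": 0,"hand": 0.4},{"tx": 0,"ty": 0,"tz": 0,"rx": 0,"ry": 0,"rz": 0,"hand": 0.3},{"tx": 0,"ty": 0,"tz": 0,"rx": 0,"ry": 0,"rz": 0,"hand": 0.1},{"tx": 0,"ty": 0,"tz": 0,"rx": 0,"ry": 0,"rz": 0,"hand": 0}])

```text
clock: 3.75
tcp_pos: [0.4687, 0.0165, 0.0509]
tool_rot: [180.0, -0.0, -1.2]
ft_force: [-1.6, -0.3, 6.6]
grip_width: 0.0227
grip_force: 97.4
```

move_arm(steps=[{"tx": 0,"ty": 0,"tz": 0,"rx": 0,"ry": 0,"rz": 0,"hand": 0},{"tx": 0,"ty": 0,"tz": 0,"rx": 0,"ry": 0,"rz": 0,"hand": 0},{"tx": 0,"ty": 0,"tz": 0,"rx": 0,"ry": 0,"rz": 0,"hand": 0},{"tx": 0,"ty": 0,"tz": 0,"rx": 0,"ry": 0,"rz": 0,"hand": 0},{"tx": 0,"ty": 0,"tz": 0,"rx": 0,"ry": 0,"rz": 0,"hand": 0}], squeeze=120)

```text
clock: 4.25
tcp_pos: [0.4687, 0.0165, 0.051]
tool_rot: [180.0, -0.0, -1.2]
ft_force: [-2.8, -0.6, 7.8]
grip_width: 0.0226
grip_force: 117.0
```

move_arm(steps=[{"tx": 0,"ty": 0,"tz": -1,"rx": 0,"ry": 0,"rz": 0,"hand": 0},{"tx": 0,"ty": 0,"tz": -2,"rx": 0,"ry": 0,"rz": 0,"hand": 0},{"tx": 0,"ty": 0,"tz": -3,"rx": 0,"ry": 0,"rz": 0,"hand": 0},{"tx": 0,"ty": 0,"tz": -2,"rx": 0,"ry": 0,"rz": 0,"hand": 0},{"tx": -0.4,"ty": 1.5,"tz": 0,"rx": 0,"ry": 0,"rz": 0,"hand": 0}])

```text
clock: 4.75
tcp_pos: [0.4665, 0.0036, 0.1335]
tool_rot: [-179.9, -0.3, -1.0]
ft_force: [0.2, 1.1, -2.6]
grip_width: 0.0224
grip_force: 117.5
```

move_arm(steps=[{"tx": -1,"ty": 3,"tz": 0,"rx": 0,"ry": 0,"rz": 0,"hand": 0},{"tx": -1,"ty": 4,"tz": 0,"rx": 0,"ry": 0,"rz": 0,"hand": 0},{"tx": -1,"ty": 4,"tz": 0,"rx": 0,"ry": 0,"rz": 0,"hand": 0},{"tx": -1,"ty": 4,"tz": 0,"rx": 0,"ry": 0,"rz": 0,"hand": 0},{"tx": 0,"ty": 4,"tz": 0,"rx": 0,"ry": 0,"rz": 0,"hand": 0}])

```text
clock: 5.25
tcp_pos: [0.418, -0.1889, 0.1305]
tool_rot: [-180.0, 0.1, -1.2]
ft_force: [1.4, 0.3, -1.5]
grip_width: 0.0225
grip_force: 117.7
```

move_arm(steps=[{"tx": 0,"ty": 3,"tz": 0,"rx": 0,"ry": 0,"rz": 0,"hand": 0},{"tx": 0,"ty": 2,"tz": 0,"rx": 0,"ry": 0,"rz": 0,"hand": 0},{"tx": 0,"ty": 1,"tz": 0,"rx": 0,"ry": 0,"rz": -0.05,"hand": 0},{"tx": 0,"ty": 0,"tz": 0,"rx": 0,"ry": 0,"rz": -0.043,"hand": 0},{"tx": 0,"ty": 0,"tz": 0,"rx": 0,"ry": 0,"rz": 0,"hand": 0}])

```text
clock: 5.75
tcp_pos: [0.4186, -0.2477, 0.1304]
tool_rot: [-180.0, 0.0, 4.1]
ft_force: [-0.4, -0.3, -1.8]
grip_width: 0.0226
grip_force: 117.8
```

```bash
cat > chk.py <<'E'
from h import *
import sys
o=monitor.observe();print(o["tcp_pos"].round(4),o["tool_rot"].round(2),o["ft_force"].round(2),o["ft_torque"].round(2))
T=rot(o["tool_rot"]);P=[( .151,.055,.041),(.151,-.055,.041),(.151,.055,.051),(.151,-.055,.051),(.051,.055,.003),(.051,-.055,.003)] # x=dx, y=dy, z=down from TCP
W=np.array(P)@T.T+o["tcp_pos"]
for n in sys.argv[2:]:
    d=cams.get_image(n); im=cv2.resize(d["pixels"][:,:,::-1],None,fx=2,fy=2,interpolation=cv2.INTER_CUBIC)
    q=w2p(d,W)*2;
    for u in q: cv2.circle(im,tuple(u.astype(int)),3,(0,0,255),1)
    x,y=np.clip(q.mean(0)-[200,190],0,None).astype(int); x=min(x,1024-400);y=min(y,768-380)
    cr=im[y:y+380,x:x+400]; print(n,"offset",x,y,q.round(0).tolist())
    out=cr if n==sys.argv[2] else np.hstack([out,cr])
cv2.imwrite(f"pics/{sys.argv[1]}.png",out)
E
python3 chk.py k1 wrist scene
```

```text
[ 0.4186 -0.2477  0.1304] [-1.7997e+02  3.0000e-02  4.1500e+00] [-0.35 -0.28 -1.8 ] [-0.02  0.23  0.03]
wrist offset 311 0 [[745.0, -145.0], [278.0, -145.0], [731.0, -126.0], [291.0, -126.0], [753.0, 306.0], [270.0, 306.0]]
scene offset 162 196 [[326.0, 407.0], [397.0, 402.0], [327.0, 411.0], [398.0, 407.0], [328.0, 347.0], [397.0, 343.0]]
```

View pics/k1.png

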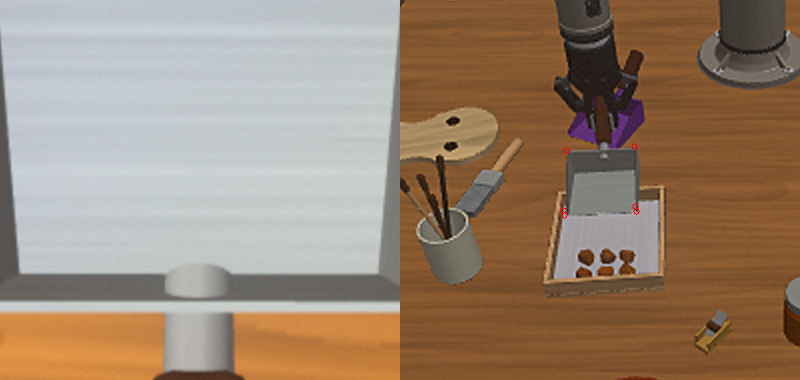

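Overlay shows the bowl where predicted: mouth at y≈213 and back edge at y≈305 in the wrist view, so no slip. Now lower into the tray.

move_arm(steps=[{"tx": 0.1,"ty": 0,"tz": 2,"rx": 0,"ry": 0,"rz": 0,"hand": 0},{"tx": 0,"ty": 0,"tz": 2,"rx": 0,"ry": 0,"rz": 0,"hand": 0},{"tx": 0,"ty": 0,"tz": 1.5,"rx": 0,"ry": 0,"rz": 0,"hand": 0},{"tx": 0,"ty": 0,"tz": 0.9,"rx": 0,"ry": -0.035,"rz": 0,"hand": 0},{"tx": 0,"ty": 0,"tz": 0,"rx": 0,"ry": 0,"rz": 0,"hand": 0}])

```text
clock: 6.35
tcp_pos: [0.4208, -0.2467, 0.0656]
tool_rot: [-180.0, 2.1, 4.2]
ft_force: [1.4, 0.7, -1.8]
grip_width: 0.0228
grip_force: 117.8
```

move_arm(steps=[{"tx": 0,"ty": 0,"tz": 0.1,"rx": 0,"ry": 0,"rz": 0,"hand": 0},{"tx": 0,"ty": 0,"tz": 0.1,"rx": 0,"ry": 0,"rz": 0,"hand": 0},{"tx": 0,"ty": 0,"tz": 0,"rx": 0,"ry": 0,"rz": 0,"hand": 0}])

```text
clock: 6.65
tcp_pos: [0.4202, -0.2477, 0.0648]
tool_rot: [180.0, 2.0, 4.2]
ft_force: [0.8, -0.3, -2.6]
grip_width: 0.0224
grip_force: 117.8
```

move_arm(steps=[{"tx": 0,"ty": 0,"tz": 0.1,"rx": 0,"ry": 0,"rz": 0,"hand": 0},{"tx": 0,"ty": 0,"tz": 0.1,"rx": 0,"ry": 0,"rz": 0,"hand": 0},{"tx": 0,"ty": 0,"tz": 0,"rx": 0,"ry": 0,"rz": 0,"hand": 0},{"tx": 0,"ty": 0,"tz": 0,"rx": 0,"ry": 0,"rz": 0,"hand": 0}])

```text
clock: 7.05
tcp_pos: [0.42, -0.2477, 0.0624]
tool_rot: [180.0, 2.0, 4.2]
ft_force: [-1.2, 0.1, -0.3]
grip_width: 0.0221
grip_force: 117.8
```

move_arm(steps=[{"tx": 0,"ty": 0,"tz": 0.1,"rx": 0,"ry": 0,"rz": 0,"hand": 0},{"tx": 0,"ty": 0,"tz": 0,"rx": 0,"ry": 0,"rz": 0,"hand": 0},{"tx": 0,"ty": 0,"tz": 0,"rx": 0,"ry": 0,"rz": 0,"hand": 0}])

```text
clock: 7.35
tcp_pos: [0.4201, -0.2477, 0.0615]
tool_rot: [180.0, 2.0, 4.2]
ft_force: [-2.0, 0.2, 3.6]
grip_width: 0.0223
grip_force: 118.2
```

move_arm(steps=[{"tx": 0.8,"ty": 0,"tz": -0.03,"rx": 0,"ry": 0,"rz": 0,"hand": 0},{"tx": 0.8,"ty": 0,"tz": -0.03,"rx": 0,"ry": 0,"rz": 0,"hand": 0},{"tx": 0.8,"ty": 0,"tz": -0.03,"rx": 0,"ry": 0,"rz": 0,"hand": 0},{"tx": 0.8,"ty": 0,"tz": -0.03,"rx": 0,"ry": 0,"rz": 0,"hand": 0},{"tx": 0.8,"ty": 0,"tz": -0.03,"rx": 0,"ry": 0,"rz": 0,"hand": 0}])

```text
clock: 7.85
tcp_pos: [0.4609, -0.2445, 0.0614]
tool_rot: [180.0, 2.0, 4.2]
ft_force: [-2.8, -1.0, 4.1]
grip_width: 0.0225
grip_force: 118.5
```

move_arm(steps=[{"tx": 0.7,"ty": 0,"tz": -0.03,"rx": 0,"ry": 0,"rz": 0,"hand": 0},{"tx": 0.7,"ty": 0,"tz": -0.02,"rx": 0,"ry": 0,"rz": 0,"hand": 0},{"tx": 0.6,"ty": 0,"tz": -0.02,"rx": 0,"ry": 0,"rz": 0,"hand": 0},{"tx": 0.5,"ty": 0,"tz": -0.02,"rx": 0,"ry": 0,"rz": 0,"hand": 0},{"tx": 0.5,"ty": 0,"tz": -0.02,"rx": 0,"ry": 0,"rz": 0,"hand": 0}])

```text
clock: 8.35
tcp_pos: [0.4901, -0.2424, 0.0615]
tool_rot: [-180.0, 2.0, 4.2]
ft_force: [-3.3, 0.1, 4.5]
grip_width: 0.0226
grip_force: 118.7
```

```bash
python3 chk.py k2 top scene
```

```text
[ 0.4901 -0.2424  0.0615] [-180.      2.02    4.16] [-3.33  0.1   4.53] [ 0.02  0.17 -0.09]
top offset 460 150 [[694.0, 319.0], [622.0, 322.0], [692.0, 321.0], [621.0, 324.0], [706.0, 376.0], [630.0, 379.0]]
scene offset 165 260 [[330.0, 473.0], [401.0, 468.0], [331.0, 477.0], [402.0, 472.0], [331.0, 409.0], [400.0, 405.0]]
```

View pics/k2.png

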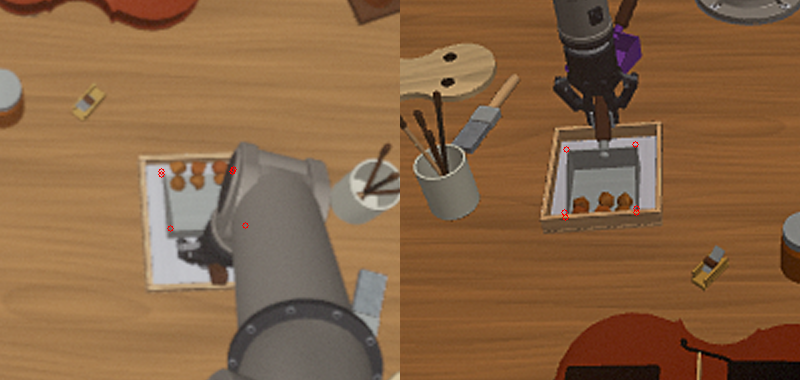

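The scene view shows lumps in the bowl at about (605,202), with the mouth close to the far wall. I'll push the last few millimetres.

move_arm(steps=[{"tx": 0.3,"ty": 0,"tz": -0.01,"rx": 0,"ry": 0,"rz": 0,"hand": 0},{"tx": 0.3,"ty": 0,"tz": -0.01,"rx": 0,"ry": 0,"rz": 0,"hand": 0},{"tx": 0.2,"ty": 0,"tz": -0.01,"rx": 0,"ry": 0,"rz": 0,"hand": 0},{"tx": 0,"ty": 0,"tz": 0,"rx": 0,"ry": 0,"rz": 0,"hand": 0}])

```text
clock: 8.85
tcp_pos: [0.4978, -0.2419, 0.0615]
tool_rot: [180.0, 2.0, 4.2]
ft_force: [-2.5, 0.0, 4.2]
grip_width: 0.0223
grip_force: 118.4
```

```bash
python3 - <<'E'
import numpy as np
K=[(-2,.0893,.006),(-2,.092,.006),(2,.092,.011),(6,.091,.019),(10,.088,.026),(14,.084,.034),(18,.080,.043),(22,.075,.052),(22,.070,.058)]
def tcp(th,mx,mz):  # planar tray x,z
    t=np.radians(th);X=np.array([np.cos(t),np.sin(t)]);Z=np.array([np.sin(t),-np.cos(t)])
    return np.array([mx,mz])-.151*X-.051*Z,X,Z
for a,b in zip(K,K[1:]):
    p,X,Z=tcp(*a);q,_,_=tcp(*b);d=(q-p)*100
    print(b,"tx %.2f tz %.2f ry %.3f"%(d@X,d@Z,np.radians(b[0]-a[0])),"tcp z %.3f x %.3f"%(q[1],q[0]))
E
```

```text
(-2, 0.092, 0.006) tx 0.27 tz -0.01 ry 0.000 tcp z 0.062 x -0.057
(2, 0.092, 0.011) tx -0.34 tz 0.57 ry 0.070 tcp z 0.057 x -0.061
(6, 0.091, 0.019) tx -0.39 tz 0.26 ry 0.070 tcp z 0.054 x -0.065
(10, 0.088, 0.026) tx -0.54 tz 0.34 ry 0.070 tcp z 0.050 x -0.070
(14, 0.084, 0.034) tx -0.57 tz 0.21 ry 0.070 tcp z 0.047 x -0.075
(18, 0.08, 0.043) tx -0.49 tz 0.10 ry 0.070 tcp z 0.045 x -0.079
(22, 0.075, 0.052) tx -0.52 tz 0.06 ry 0.070 tcp z 0.043 x -0.084
(22, 0.07, 0.058) tx -0.24 tz -0.74 ry 0.000 tcp z 0.049 x -0.089
```

move_arm(steps=[{"tx": 0.27,"ty": 0,"tz": -0.01,"rx": 0,"ry": 0,"rz": 0,"hand": 0},{"tx": -0.17,"ty": 0,"tz": 0.25,"rx": 0,"ry": 0.035,"rz": 0,"hand": 0},{"tx": -0.17,"ty": 0,"tz": 0.25,"rx": 0,"ry": 0.035,"rz": 0,"hand": 0},{"tx": -0.2,"ty": 0,"tz": 0.13,"rx": 0,"ry": 0.035,"rz": 0,"hand": 0},{"tx": -0.2,"ty": 0,"tz": 0.13,"rx": 0,"ry": 0.035,"rz": 0,"hand": 0}])

```text
clock: 9.35
tcp_pos: [0.4925, -0.2415, 0.0528]
tool_rot: [-179.9, -6.0, 4.2]
ft_force: [-0.4, -0.5, -3.0]
grip_width: 0.0225
grip_force: 117.8
```

move_arm(steps=[{"tx": -0.27,"ty": 0,"tz": 0.17,"rx": 0,"ry": 0.035,"rz": 0,"hand": 0},{"tx": -0.27,"ty": 0,"tz": 0.17,"rx": 0,"ry": 0.035,"rz": 0,"hand": 0},{"tx": -0.28,"ty": 0,"tz": 0.1,"rx": 0,"ry": 0.035,"rz": 0,"hand": 0},{"tx": -0.28,"ty": 0,"tz": 0.1,"rx": 0,"ry": 0.035,"rz": 0,"hand": 0},{"tx": -0.25,"ty": 0,"tz": 0,"rx": 0,"ry": 0.035,"rz": 0,"hand": 0}])

```text
clock: 9.85
tcp_pos: [0.4798, -0.2424, 0.0451]
tool_rot: [-179.9, -16.0, 4.2]
ft_force: [0.6, 0.5, -2.7]
grip_width: 0.0226
grip_force: 117.8
```

move_arm(steps=[{"tx": -0.25,"ty": 0,"tz": 0,"rx": 0,"ry": 0.035,"rz": 0,"hand": 0},{"tx": -0.25,"ty": 0,"tz": 0,"rx": 0,"ry": 0.035,"rz": 0,"hand": 0},{"tx": -0.25,"ty": 0,"tz": 0,"rx": 0,"ry": 0.035,"rz": 0,"hand": 0},{"tx": -0.1,"ty": 0,"tz": -0.3,"rx": 0,"ry": 0,"rz": 0,"hand": 0},{"tx": 0,"ty": 0,"tz": 0,"rx": 0,"ry": 0,"rz": 0,"hand": 0}])

```text
clock: 10.35
tcp_pos: [0.4697, -0.243, 0.044]
tool_rot: [-179.8, -20.2, 4.1]
ft_force: [0.4, -0.1, -2.6]
grip_width: 0.0221
grip_force: 117.8
```

```bash
python3 chk.py k3 scene wrist
```

```text
[ 0.4697 -0.243   0.044 ] [-179.78  -20.17    4.12] [ 0.44 -0.05 -2.55] [-0.05  0.82  0.01]
scene offset 164 240 [[326.0, 448.0], [399.0, 443.0], [327.0, 453.0], [400.0, 449.0], [333.0, 399.0], [401.0, 394.0]]
wrist offset 310 0 [[744.0, -140.0], [278.0, -140.0], [730.0, -122.0], [291.0, -122.0], [752.0, 310.0], [270.0, 310.0]]
```

View pics/k3.png

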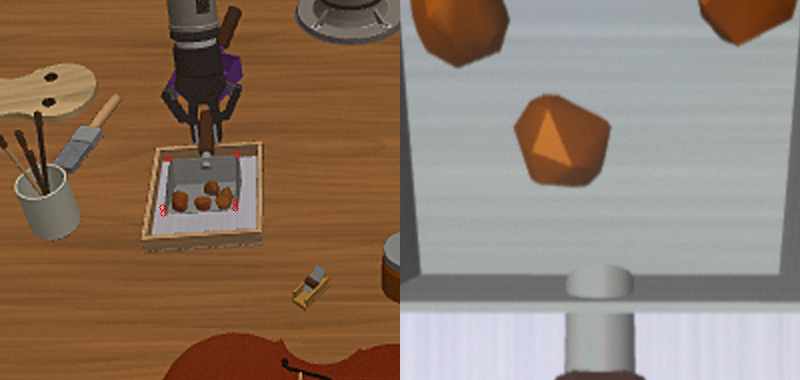

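Scene view: the lumps are in the bowl at (180,202), (203,203), (211,188) and (224,197), and the tray floor ahead of them is empty. The tilt came up 2° short, so I'll check the joints.

```bash
python3 - <<'E'
from h import *
o=monitor.observe();print(o["qpos"].round(1),o["clock"])
d=cams.get_image("scene");cv2.imwrite("pics/s4.png",cv2.resize(d["pixels"][150:260,100:250,::-1],None,fx=5,fy=5,interpolation=cv2.INTER_CUBIC))
E
```

```text
[ 50.7  27.6 -28.1 127.8  11.8  10.2 -69.8] 10.45
```

View pics/s4.png

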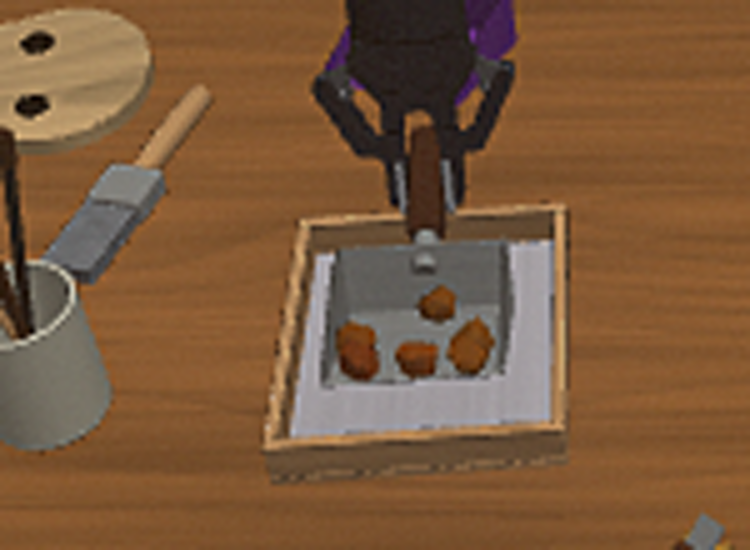

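All six lumps are in the bowl, about 1 cm behind the lip. Lift straight up, easing the tilt slightly because joint 6 is near its stop.

move_arm(steps=[{"tx": 0.3,"ty": 0,"tz": -0.9,"rx": 0,"ry": -0.02,"rz": 0,"hand": 0},{"tx": 0.5,"ty": 0,"tz": -1.5,"rx": 0,"ry": -0.02,"rz": 0,"hand": 0},{"tx": 0.7,"ty": 0,"tz": -2,"rx": 0,"ry": -0.02,"rz": 0,"hand": 0},{"tx": 0.8,"ty": 0,"tz": -2.4,"rx": 0,"ry": -0.02,"rz": 0,"hand": 0},{"tx": 0.8,"ty": 0,"tz": -2.5,"rx": 0,"ry": -0.02,"rz": 0,"hand": 0}])

```text
clock: 11.0
tcp_pos: [0.4723, -0.2422, 0.1432]
tool_rot: [-179.8, -14.4, 4.3]
ft_force: [1.1, -0.2, -2.1]
grip_width: 0.0226
grip_force: 118.0
```

move_arm(steps=[{"tx": 0.7,"ty": 0,"tz": -2.5,"rx": 0,"ry": 0,"rz": 0,"hand": 0},{"tx": 0.7,"ty": 0,"tz": -2.5,"rx": 0,"ry": 0,"rz": 0,"hand": 0},{"tx": 0.6,"ty": 0,"tz": -2.1,"rx": 0,"ry": 0,"rz": 0,"hand": 0},{"tx": 0.4,"ty": 0,"tz": -1.5,"rx": 0,"ry": 0,"rz": 0,"hand": 0},{"tx": 0.2,"ty": 0,"tz": -0.7,"rx": 0,"ry": 0,"rz": 0,"hand": 0}])

```text
clock: 11.5
tcp_pos: [0.4752, -0.2427, 0.2407]
tool_rot: [-179.9, -14.6, 4.3]
ft_force: [-0.3, 0.0, -3.4]
grip_width: 0.0228
grip_force: 118.1
```

move_arm(steps=[{"tx": 0,"ty": -0.7,"tz": 0,"rx": 0,"ry": 0,"rz": 0,"hand": 0},{"tx": 0,"ty": -1.4,"tz": 0,"rx": 0,"ry": 0,"rz": 0,"hand": 0},{"tx": 0,"ty": -2.1,"tz": 0,"rx": 0,"ry": 0,"rz": 0,"hand": 0},{"tx": 0,"ty": -2.8,"tz": 0,"rx": 0,"ry": 0,"rz": 0,"hand": 0},{"tx": 0,"ty": -3,"tz": 0,"rx": 0,"ry": 0,"rz": 0,"hand": 0}])

```text
clock: 12.0
tcp_pos: [0.4654, -0.1412, 0.2376]
tool_rot: [-179.8, -14.4, 4.2]
ft_force: [0.1, 0.7, -2.3]
grip_width: 0.0224
grip_force: 117.8
```

move_arm(steps=[{"tx": 0,"ty": -3,"tz": 0,"rx": 0,"ry": 0,"rz": 0,"hand": 0},{"tx": 0,"ty": -3,"tz": 0,"rx": 0,"ry": 0,"rz": 0,"hand": 0},{"tx": 0,"ty": -3,"tz": 0,"rx": 0,"ry": 0,"rz": 0,"hand": 0},{"tx": 0,"ty": -3,"tz": 0,"rx": 0,"ry": 0,"rz": 0,"hand": 0},{"tx": 0,"ty": -3,"tz": 0,"rx": 0,"ry": 0,"rz": 0,"hand": 0}])

```text
clock: 12.5
tcp_pos: [0.4536, 0.0084, 0.238]
tool_rot: [-179.8, -14.4, 4.3]
ft_force: [0.8, 0.2, -2.7]
grip_width: 0.0223
grip_force: 117.9
```

move_arm(steps=[{"tx": 0,"ty": -3,"tz": 0,"rx": 0,"ry": 0,"rz": 0,"hand": 0},{"tx": 0,"ty": -3,"tz": 0,"rx": 0,"ry": 0,"rz": 0,"hand": 0},{"tx": 0,"ty": -3,"tz": 0,"rx": 0,"ry": 0,"rz": 0,"hand": 0},{"tx": 0,"ty": -3,"tz": 0,"rx": 0,"ry": 0,"rz": 0,"hand": 0},{"tx": 0,"ty": -3,"tz": 0,"rx": 0,"ry": 0,"rz": 0,"hand": 0}])

```text
clock: 13.0
tcp_pos: [0.4423, 0.1575, 0.2385]
tool_rot: [-179.9, -14.4, 4.3]
ft_force: [-0.4, -0.5, -2.5]
grip_width: 0.0222
grip_force: 118.0
```

move_arm(steps=[{"tx": 0,"ty": -2.8,"tz": 0,"rx": 0,"ry": 0,"rz": 0,"hand": 0},{"tx": 0,"ty": -2.4,"tz": 0,"rx": 0,"ry": 0,"rz": 0,"hand": 0},{"tx": 0,"ty": -1.7,"tz": 0,"rx": 0,"ry": 0,"rz": 0,"hand": 0},{"tx": 0,"ty": -1,"tz": 0,"rx": 0,"ry": 0,"rz": 0,"hand": 0},{"tx": 0,"ty": -0.4,"tz": 0,"rx": 0,"ry": 0,"rz": 0,"hand": 0}])

```text
clock: 13.5
tcp_pos: [0.4361, 0.2404, 0.2387]
tool_rot: [-179.8, -14.3, 4.4]
ft_force: [0.3, -0.8, -2.4]
grip_width: 0.0226
grip_force: 117.9
```

move_arm(steps=[{"tx": 0,"ty": -0.4,"tz": 0,"rx": 0,"ry": -0.01,"rz": 0,"hand": 0},{"tx": -0.1,"ty": -0.6,"tz": 0,"rx": 0,"ry": -0.03,"rz": 0,"hand": 0},{"tx": -0.1,"ty": -0.5,"tz": 0,"rx": 0,"ry": -0.03,"rz": 0,"hand": 0},{"tx": 0,"ty": -0.3,"tz": 0,"rx": 0,"ry": -0.03,"rz": 0,"hand": 0},{"tx": 0,"ty": -0.1,"tz": 0,"rx": 0,"ry": -0.03,"rz": 0,"hand": 0}])

```text
clock: 14.0
tcp_pos: [0.4345, 0.257, 0.2391]
tool_rot: [-179.9, -6.9, 4.2]
ft_force: [0.6, -0.3, -3.5]
grip_width: 0.0222
grip_force: 117.9
```

move_arm(steps=[{"tx": 0,"ty": 0,"tz": 0,"rx": 0,"ry": -0.03,"rz": 0,"hand": 0},{"tx": 0,"ty": 0,"tz": 0,"rx": 0,"ry": -0.03,"rz": 0,"hand": 0},{"tx": 0,"ty": 0,"tz": 0,"rx": 0,"ry": -0.03,"rz": 0,"hand": 0},{"tx": 0,"ty": 0,"tz": 0,"rx": 0,"ry": -0.02,"rz": 0,"hand": 0},{"tx": 0,"ty": 0,"tz": 0,"rx": 0,"ry": 0,"rz": 0,"hand": 0}])

```text
clock: 14.5
tcp_pos: [0.4354, 0.257, 0.2392]
tool_rot: [-179.8, -0.7, 4.2]
ft_force: [-0.7, -0.6, -3.2]
grip_width: 0.0227
grip_force: 117.9
```

```bash
python3 chk.py k5 top scene
```

```text
[0.4354 0.257  0.2392] [-179.84   -0.66    4.18] [-0.7  -0.61 -3.23] [-0.01  0.32 -0.02]
top offset 97 138 [[342.0, 304.0], [258.0, 307.0], [344.0, 306.0], [260.0, 309.0], [336.0, 372.0], [247.0, 375.0]]
scene offset 495 145 [[663.0, 356.0], [738.0, 352.0], [662.0, 361.0], [737.0, 357.0], [651.0, 294.0], [723.0, 290.0]]
```

View pics/k5.png

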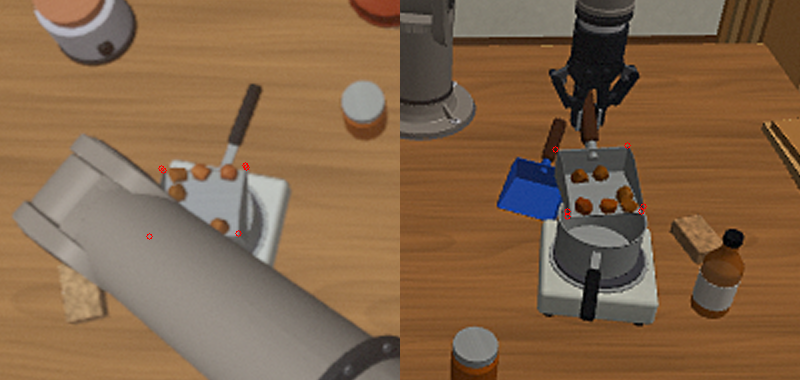

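All six lumps are in the scoop, level over the pan, and the bystanders are untouched. A small centring nudge, then settle.

move_arm(steps=[{"tx": -0.15,"ty": -0.1,"tz": 0.2,"rx": 0,"ry": -0.005,"rz": 0,"hand": 0},{"tx": -0.15,"ty": -0.1,"tz": 0.2,"rx": 0,"ry": -0.005,"rz": 0,"hand": 0},{"tx": 0,"ty": 0,"tz": 0,"rx": 0,"ry": 0,"rz": 0,"hand": 0},{"tx": 0,"ty": 0,"tz": 0,"rx": 0,"ry": 0,"rz": 0,"hand": 0},{"tx": 0,"ty": 0,"tz": 0,"rx": 0,"ry": 0,"rz": 0,"hand": 0}])

```text
clock: 15.1
tcp_pos: [0.4318, 0.259, 0.2354]
tool_rot: [-179.9, -0.2, 4.2]
ft_force: [0.1, -0.5, -3.1]
grip_width: 0.0224
grip_force: 117.9
```

move_arm(steps=[{"tx": 0,"ty": 0,"tz": 0,"rx": 0,"ry": 0,"rz": 0,"hand": 0},{"tx": 0,"ty": 0,"tz": 0,"rx": 0,"ry": 0,"rz": 0,"hand": 0},{"tx": 0,"ty": 0,"tz": 0,"rx": 0,"ry": 0,"rz": 0,"hand": 0},{"tx": 0,"ty": 0,"tz": 0,"rx": 0,"ry": 0,"rz": 0,"hand": 0},{"tx": 0,"ty": 0,"tz": 0,"rx": 0,"ry": 0,"rz": 0,"hand": 0}])

```text
clock: 15.6
tcp_pos: [0.4318, 0.259, 0.2354]
tool_rot: [-179.9, -0.2, 4.2]
ft_force: [-0.7, 0.4, -3.6]
grip_width: 0.0222
grip_force: 117.9
```

```bash
python3 - <<'E'
from cell import monitor,ticket
o=monitor.observe();print(o["tcp_pos"],o["tool_rot"],o["grip_width"],abs(o["qd"]).max())
print(ticket.job_done())
E
```

```text
[0.43181804 0.25895992 0.2353951 ] [-1.79873144e+02 -1.61182492e-01  4.23596461e+00] 0.022222588976771863 0.0876942163922715
the job is handed in; nothing more can be done
None
```

The job is handed in at about 15.6 s: the scoop is held level and still over the middle of the pan, about 4 cm above the rim, with all six lumps in it at the last camera check and none seen spilled.

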